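Run the silver bowl home to the engraver

ROBOT

A 7-joint arm with a two-finger parallel gripper is mounted at the origin on the work surface. World frame = base frame: x ahead of the robot, y to its left, z up, the work surface at z = 0. Lengths are in m, angles in rad, forces in N, time in s.
With the tool pointing down it reaches from about 0.4 to 0.875 m from the base axis. Payload 19.3 kg.
Tool frame: the origin (TCP) lies at the very end of the fingers, on their centre line; the grasp point (between the pads) lies 19 mm behind it; z points along the fingers, y is the line along which they close (so a half turn about z gives the same grasp; the last joint's range is limited). The gripper opens to 85 mm and grips with 20 to 120 N. Pads are 22 mm wide; open, the fingers measure 114 mm over their backs; the gripper's body (76 mm by 85 mm) begins 54 mm behind the grasp point. The pads swing forward as they close: fully open they stand 13 mm farther back than shut.
Start: joints at [1.087, 0.521, -0.036, 1.599, 0.021, 1.021, -0.113], TCP at [0.251, -0.572, 0.231] pointing down, gripper open.
Joint ranges: [-2.91, 2.91], [-0.3, 2.13], [-1.5, 1.42], [0.17, 2.43], [-1.26, 4.41], [0.16, 1.93], [-2.52, 2.52]. Speed limits (rad/s): [1.89, 1.89, 2.39, 2.39, 3.01, 3.01, 3.01].

INTERFACE

Orientations are given as a 3x3 rotation matrix whose columns are the frame's x, y, z axes.
In Python, from workcell import sensors, vision, ticket gives the robot as it stands.
- The arm moves only by the shell command python3 -m handwheel 'ROWS' [FORCE]. ROWS is JSON, a list of rows, each a list of 3 entries, a list of its own where there are three numbers: the shift along the tool's x, y, z normalised to -1 to 1, where 1 is 0.5 m, then the turn, a rotation vector about the tool's x, y, z normalised to -1 to 1, where 1 is pi/2 rad, then the gripper command: -1 is shut, 1 is fully open, values between are in proportion. A call has 1 to 8 rows; each row is the pose to reach, as a shift and turn from the pose commanded when the call began, along the tool's axes at that moment; what a row does not reach only later rows make up. A row lasts 1/12 s, in which the tool goes at most 41.7 mm and 7.16 degrees, less where a joint would pass 70% of its speed; a pose out of reach is approached as far as the arm can. A call with a number of a shift or a turn outside -1 to 1 is refused whole. A call with a gripper value outside its range is refused whole. The fingers move at their own pace and stop on an object; FORCE is the grip in N (left out, the last holds). Time passes only in rows, so rows that repeat a pose let the fingers close. It gives the time, the measured TCP pose, the force, the opening and the grip force at its end, in the units of the state.
- sensors.read_state(): the state, without advancing time (a new reading comes with each control period).
- vision.capture(name): name is "scene" or "top" or "wrist"; returns a dict with "color" (384x512x3 uint8, red, green, blue), "K" (3x3 intrinsics, pixels), "k1" (the pictures are not rectified: a ray, as slopes to the right and down, at radius r is drawn at 1 + k1 r^2 times it, then the intrinsics apply), "R" (3x3) and "t" (3): a world point X has camera coordinates R X + t. Camera axes: x right, y down, z forward; pixel columns grow to the right and rows downward; lengths in m; the calibration is good to about 2 mm. A picture is of the moment at which its call begins. There is no depth.
- ticket.close_job(): hands the job in; it is judged then, once.
The state is a dict: "t": time; "joint_pos": joint angles; "joint_velocities": joint speeds; "joint_torque": joint torques, N m; "position": TCP position; "eef_rot": TCP orientation; "ft_force": force on the tool from outside, world axes, zero at the start; "torque": the same for the moment, N m; "gripper_width": opening from 0.0 (shut) to 1.0 (fully open); "finger_force": force on a finger pad.
Only numpy, scipy, OpenCV 4.12 (cv2) and the standard library are available. Lean on these libraries where they do the work, as an engineer would, in place of code of your own. Each camera call takes 0.05 s, during which the arm holds its last target. There are 200 camera calls.

TASK

Two engraving stages stand on the bench. The carriage with the silver bowl is stuck in dried polish near the open end of its rail: push it along the rail towards its green engraver housing until it breaks free, and on until it is fully home against the stop hidden inside the housing, without slamming it. Then draw the gripper back clear of it, and leave the copper bowl's carriage where it is.

Things in the scene. Friction and masses are not known exactly. Their poses are not given: they have to be found in the camera images.
- silver_carriage (a joint): Slide of the silver bowl's carriage, m: 0 at the open end, grows towards the green housing, 0.140 = hard against the rigid stop hidden in the housing. Starts between 0 and 0.035. Up to 0.055 it is gummed and takes 10 to 18 N of push; beyond, it runs free with 3 to 6 N and stays where it is left.
- silver_push (a point): Centre of the rear face of the red push plate on the silver bowl's carriage: plate upright, 70 wide, 8 thick, 48 to 118 mm above the table; this point at 83 mm. x axis: level, along the rail, the way to push (away from the robot, turned up to 20 degrees either way); z up. 30 mm in front of the plate is the bright silver bowl, 70 across, top at 110, on an aluminium carriage 110 x 85, top at 48.
- silver_stage: The fixed stage under the silver bowl's carriage: dark steel base 400 x 100 mm, origin under its centre, x along the rail towards the green housing (115 long, 114 high, covering the base's far end). End bar at the open end 33 mm high. At home the plate's rear face is at x = -40 mm, 160 mm from the open end, and the bowl nearly meets the brass stylus.
- copper_push (a point): The same point on the other stage, alike in all but its copper bowl: a bystander to be left alone. The stages stand side by side, 28 to 56 cm apart, either one on the left.

How it is judged:
On the way:
1. the silver bowl's carriage has broken free of the gummed stretch (past 60 mm) (value of joint silver_carriage above 0.06 m), for 0.1 s.
At the end, for the whole second after the job is handed in: The silver bowl's carriage rests within 10 mm of its end stop (joint above 0.130), at rest, and the copper bowl's carriage is within 10 mm of where it started (value of joint silver_carriage above 0.13 m and velocity of joint silver_carriage between -0.01 and 0.01 m/s and distance of copper_push from where it was at the start of the episode below 0.01 m); the robot touches nothing.
It fails at once if the silver bowl's carriage slammed along faster than 0.5 m/s (velocity of joint silver_carriage above 0.5 m/s).
It fails at once if the copper bowl's carriage was moved by 10 mm or more (distance of copper_push from where it was at the start of the episode above 0.01 m).
It also fails if it takes over 35 s, if anything falls off the work surface, if the arm or the gripper's body presses on something with over 40 N, if the wrist force passes 120 N, or if a joint passes its speed limit or range.

## Working session

There is one attempt and no reset: what is moved stays moved. The work goes in short steps, Python scripts to look and compute and a shell command to move; the robot and the scene stay as the last step left them, time stands still between calls to the robot, and variables do not carry over. Pictures are saved under pics/ and viewed, at most 10 in all, crops included, and the job is handed in when it is done.

```bash
mkdir -p pics; python3 - <<'E'
from workcell import sensors, vision
import cv2,numpy as np
for n in("scene","top"):
    c=vision.capture(n); np.savez(f"pics/{n}.npz",**c); cv2.imwrite(f"pics/{n}0.png",c["color"][:,:,::-1])
    print(n,c["K"].tolist(),c["k1"],c["R"].round(3).tolist(),c["t"])
s=sensors.read_state();print(s["t"],s["position"],s["eef_rot"],s["gripper_width"],s["ft_force"])
E
```

```text
scene [[360.36220785099687, 0.0, 259.4014225126713], [0.0, 360.36220785099687, 194.32966345267664], [0.0, 0.0, 1.0]] -0.015641370848416093 [[-0.707, 0.707, -0.004], [0.391, 0.387, -0.835], [-0.589, -0.592, -0.55]] [ 0.40747218 -0.14526914  1.15397126]
top [[411.6677169697339, 0.0, 249.65339062637096], [0.0, 411.6677169697339, 193.58266000017798], [0.0, 0.0, 1.0]] -0.06877705833785693 [[0.032, -0.999, 0.003], [-0.972, -0.031, -0.231], [0.231, 0.005, -0.973]] [-0.02004236  0.57805493  1.04977236]
0.1 [ 0.25115872 -0.57199935  0.23079601] [[ 9.15603787e-01  4.02081460e-01 -4.51314498e-04]
 [ 4.02081710e-01 -9.15603360e-01  8.86877600e-04]
 [-5.66280305e-05 -9.93493794e-04 -9.99999505e-01]] 0.9988922123581468 [0.29251897 0.01852391 0.17216833]
```

View pics/scene0.png

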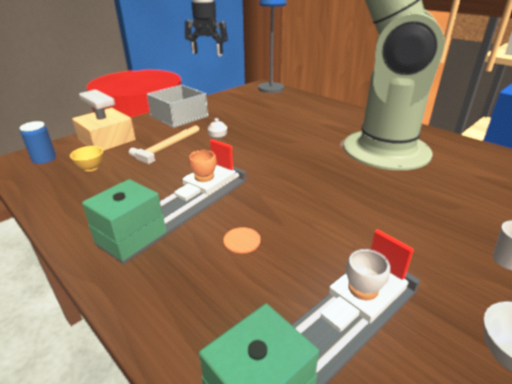

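View pics/top0.png

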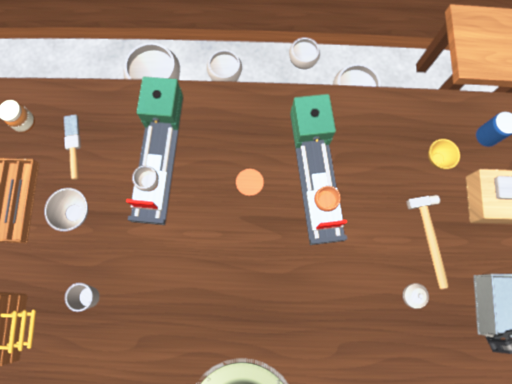

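The silver stage is on the left in the top view: plate at about (142,203), bowl (145,178), housing (160,100). The copper stage is on the right, with its plate at (331,223). Next I fit a stage model to the red and green masks.

```bash
cat > h.py <<'E'
import cv2,numpy as np
def proj(c,X):
    p=np.asarray(X)@c["R"].T+c["t"]; u=p[:,:2]/p[:,2:]; r=(u**2).sum(1,keepdims=True)
    u=u*(1+c["k1"]*r); return u@np.diag([c["K"][0,0],c["K"][1,1]])+c["K"][:2,2]
def box(p,x0,x1,w,z0,z1):
    c,s=np.cos(p[2]),np.sin(p[2])
    return np.array([[p[0]+c*x-s*y,p[1]+s*x+c*y,z] for x in(x0,x1) for y in(-w/2,w/2) for z in(z0,z1)])
def sil(c,X):
    m=np.zeros((384*4,512*4),np.uint8); cv2.fillConvexPoly(m,cv2.convexHull(np.round(proj(c,X)*4+1.5).astype(np.int32)),255)
    return cv2.resize(m,(512,384),interpolation=cv2.INTER_AREA)/255.
def masks(c):
    h=cv2.cvtColor(c["color"],cv2.COLOR_RGB2HSV); H,S=h[...,0],h[...,1]
    return ((H<4)|(H>176))&(S>200),(H>60)&(H<88)&(S>100)
E
python3 - <<'E'
from h import *
from scipy.optimize import minimize
top=np.load("pics/top.npz");sc=np.load("pics/scene.npz")
def crop(m,b): o=np.zeros(m.shape); o[b[1]:b[3],b[0]:b[2]]=m[b[1]:b[3],b[0]:b[2]]; return o
r,g=masks(top); rs,gs=masks(sc)
R=crop(r,(110,180,180,225));G=crop(g,(125,65,195,140)); RS=crop(rs,(355,220,430,290)); GS=crop(gs,(190,290,330,384))
print(R.sum(),G.sum(),RS.sum(),GS.sum())
def cost(q):
    P=box(q,q[3]-.2,q[3]-.192,.07,.048,.118); H=box(q,.085,.2,q[4],.0,.114)
    a=lambda m,s: np.abs(m-s).sum()
    ss=sil(sc,P)
    return 3*a(R,sil(top,P))+a(G,sil(top,H))+ a(RS,ss*(RS+1>0))*1
best=None
for yaw in(-.2,-.1,0,.1):
  for x in (.65,.72,.78):
    f=minimize(cost,[x,.27,yaw,.03,.1],method="Nelder-Mead",options=dict(initial_simplex=np.array([[x,.27,yaw,.03,.1]]*6)+np.vstack([np.zeros(5),np.diag([.03,.03,.1,.03,.02])]),maxiter=400,xatol=1e-5))
    if best is None or f.fun<best.fun: best=f
q=best.x;print(best.fun,q)
c,s=np.cos(q[2]),np.sin(q[2]); print("push",q[:2]+(q[3]-.2)*np.array([c,s]),"yaw deg",np.degrees(q[2]),"q",q[3]-.02)
print("home",q[:2]-.04*np.array([c,s]))
v=top["color"][:,:,::-1].copy()
for b in(box(q,-.2,.2,.1,0,.02),box(q,q[3]-.2,q[3]-.192,.07,.048,.118),box(q,.085,.2,q[4],0,.114)):
    cv2.polylines(v,[cv2.convexHull(proj(top,b).astype(np.float32)).astype(int)],1,(255,255,0))
cv2.imwrite("pics/fit.png",cv2.resize(v[50:250,90:290],None,fx=3,fy=3,interpolation=0))
E
```

```text
79.0 1394.0 400.0 5535.0
2104.811764705882 [ 0.70179862  0.27243585 -0.03765643  0.02470201  0.08843487]
push [0.52662491 0.27903539] yaw deg -2.1575543000068125 q 0.0047020112517630365
home [0.66182698 0.27394175]
```

View pics/fit.png

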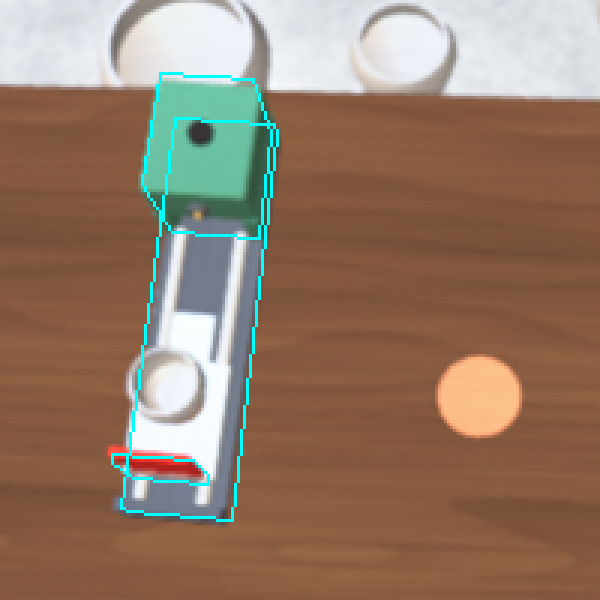

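```bash
python3 - <<'E'
from h import *
from scipy.optimize import least_squares
top=np.load("pics/top.npz");sc=np.load("pics/scene.npz")
pt=np.array([[118,508],[232,521],[162,80],[255,80],[148,192],[246,198]])/3.+[90,50]-1/3
def st(q,x,y,z): c,s=np.cos(q[2]),np.sin(q[2]); return [q[0]+c*x-s*y,q[1]+s*x+c*y,z]
def res(q):
    w=q[4]/2
    X=[st(q,-.2,.05,.015),st(q,-.2,-.05,.015),st(q,.2,w,.114),st(q,.2,-w,.114),st(q,.085,w,.114),st(q,.085,-w,.114)]
    return (proj(top,X)-pt).ravel()
f=least_squares(res,[.7,.27,-.1,.03,.1]);q=f.x;print(q,np.degrees(q[2]));print(res(q).reshape(-1,2).round(1))
# plate: red pixels
for c,b in((top,(110,180,180,225)),(sc,(355,220,430,290))):
    h=cv2.cvtColor(c["color"],cv2.COLOR_RGB2HSV);m=((h[...,0]<6)|(h[...,0]>174))&(h[...,1]>170)&(h[...,2]>90)
    M=np.zeros(m.shape);M[b[1]:b[3],b[0]:b[2]]=m[b[1]:b[3],b[0]:b[2]]
    e=[]
    for s in np.arange(.02,.06,.001):
        e.append(np.abs(M-sil(c,box(q,s-.2,s-.192,.07,.048,.118))).sum())
    print(M.sum(),.001*np.argmin(e),min(e))
s=.02+.001*np.argmin(e)
v=top["color"][:,:,::-1].copy();w=sc["color"][:,:,::-1].copy()
for b in(box(q,-.2,.2,.1,0,.02),box(q,s-.2,s-.192,.07,.048,.118),box(q,.085,.2,q[4],0,.114)):
    for c,i in((top,v),(sc,w)): cv2.polylines(i,[cv2.convexHull(proj(c,b).astype(np.float32)).astype(int)],1,(255,255,0))
cv2.imwrite("pics/fit2.png",np.hstack([cv2.resize(v[60:235,110:200],None,fx=3,fy=3,interpolation=0),cv2.resize(w[209:384,180:350+80],None,fx=2,fy=3,interpolation=0)])[:, :790])
c,sn=np.cos(q[2]),np.sin(q[2]); print("push",q[:2]+(s-.2)*np.array([c,sn]),"home",q[:2]-.04*np.array([c,sn]))
E
```

```text
[ 0.69883617  0.27104497 -0.04908671 -0.73231702  0.08950297] -2.812461083149003
[[ 1.8  1.7]
 [-1.2  0.3]
 [ 0.6 -1.2]
 [ 1.   0.9]
 [-0.9 -1. ]
 [-1.4 -0.8]]
139.0 0.013000000000000001 110.38823529411764
1035.0 0.009000000000000001 397.53725490196075
push [0.52804214 0.27943543] home [0.65888435 0.27300765]
```

View pics/fit2.png

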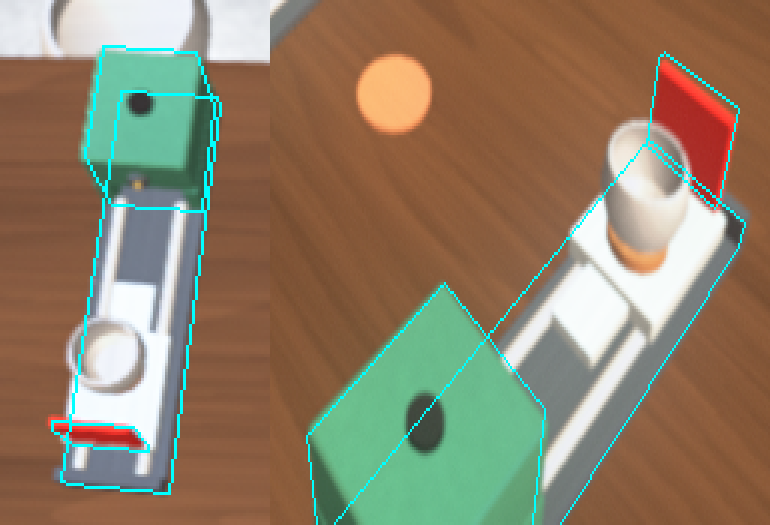

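The fit is good to a few millimetres in both views. The plate is near (0.53, 0.28) and the rail yaw is about -4°. I'll move the tool behind the plate, shut and turned along the rail.

```bash
python3 -m handwheel '[[[0.664,-0.522,0],[0,0,0.31],-1],[[0.664,-0.522,0],[0,0,0.31],-1],[[0.664,-0.522,0],[0,0,0.31],-1],[[0.664,-0.522,0],[0,0,0.31],-1],[[0.664,-0.522,0],[0,0,0.31],-1],[[0.664,-0.522,0],[0,0,0.31],-1],[[0.664,-0.522,0],[0,0,0.31],-1],[[0.664,-0.522,0],[0,0,0.31],-1]]'; python3 -c "
from workcell import sensors
s=sensors.read_state();print(s['position'],s['eef_rot'])"
```

```text
t: 0.77
position: [0.407, -0.2798, 0.2313]
eef_rot: [[0.997, -0.073, -0.0], [-0.073, -0.997, 0.0], [-0.0, -0.0, -1.0]]
ft_force: [1.6, -0.9, 0.1]
gripper_width: -0.001
finger_force: 0.0
[ 0.40698636 -0.27984842  0.23128032] [[ 9.97318522e-01 -7.31830133e-02 -1.09683754e-04]
 [-7.31830121e-02 -9.97318528e-01  1.47820466e-05]
 [-1.10471435e-04 -6.71542141e-06 -9.99999994e-01]]
```

```bash
R='x'; python3 -m handwheel '[[[0.0,-0.64,0],[0,0,0],-1],[[0.0,-0.64,0],[0,0,0],-1],[[0.0,-0.64,0],[0,0,0],-1],[[0.0,-0.64,0],[0,0,0],-1],[[0.0,-0.64,0],[0,0,0],-1],[[0.0,-0.64,0],[0,0,0],-1],[[0.0,-0.64,0],[0,0,0],-1],[[0.0,-0.64,0],[0,0,0],-1]]' >/dev/null; python3 -m handwheel '[[[-0.03,-0.49,0],[0,0,0],-1],[[-0.03,-0.49,0],[0,0,0],-1],[[-0.03,-0.49,0],[0,0,0],-1],[[-0.03,-0.49,0],[0,0,0],-1],[[-0.03,-0.49,0],[0,0,0],-1],[[-0.03,-0.49,0],[0,0,0],-1],[[-0.03,-0.49,0],[0,0,0],-1],[[-0.03,-0.49,0],[0,0,0],-1]]'
python3 - <<'E'
from workcell import vision
import cv2,numpy as np
c=vision.capture("wrist");np.savez("pics/wrist.npz",**c);cv2.imwrite("pics/wrist1.png",c["color"][:,:,::-1])
t=vision.capture("top")
E
```

```text
t: 2.1
position: [0.4321, 0.2846, 0.2308]
eef_rot: [[0.998, -0.07, -0.001], [-0.07, -0.998, 0.0], [-0.001, -0.0, -1.0]]
ft_force: [0.4, -2.0, -0.8]
gripper_width: 0.002
finger_force: 0.0
```

View pics/wrist1.png

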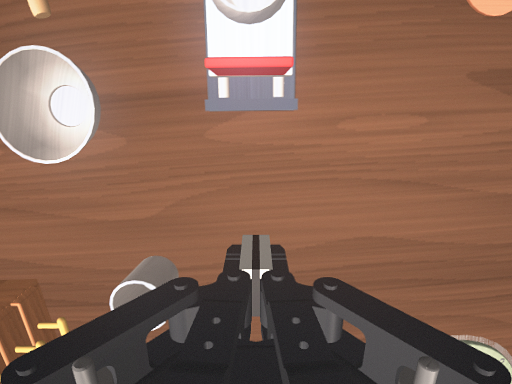

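The plate's top edge runs from (206,58) to (293,57) and the end bar's rear edge from (206,109) to (297,109), so the tool is already aligned with the rail.

```bash
python3 - <<'E'
from h import *
c=np.load("pics/wrist.npz")
def bp(u,v,z):
    x=np.array([(u-c["K"][0,2])/c["K"][0,0],(v-c["K"][1,2])/c["K"][1,1]]);d=x.copy()
    for _ in range(20): x=d/(1+c["k1"]*(x@x))
    r=c["R"].T@np.array([*x,1]);C=-c["R"].T@c["t"];return (C+r*(z-C[2])/r[2]).round(4)
for u,v,z in((206,58,.118),(293,57,.118),(208,75,.048),(291,75,.048),(206,109,.033),(297,109,.033)):print(u,v,bp(u,v,z))
E
```

```text
206 58 [0.5439 0.3159 0.118 ]
293 57 [0.5399 0.248  0.118 ]
208 75 [0.5383 0.3255 0.048 ]
291 75 [0.5324 0.242  0.048 ]
206 109 [0.5052 0.3335 0.033 ]
297 109 [0.4984 0.2352 0.033 ]
```

Sizes check out: the plate measures 68 mm wide and the bar 98 mm. The rear face is at about (0.533, 0.2825), the yaw about -4°, and home is about 0.129 m further. Now down, then close up to the plate.

```bash
python3 -m handwheel '[[[0,-0.01,0.33],[0,0,0],-1],[[0,-0.01,0.33],[0,0,0],-1],[[0,-0.01,0.33],[0,0,0],-1],[[0,-0.01,0.33],[0,0,0],-1],[[0.05,-0.01,0.33],[0,0,0],-1],[[0.10,-0.01,0.33],[0,0,0],-1],[[0.14,-0.01,0.33],[0,0,0],-1],[[0.14,-0.01,0.33],[0,0,0],-1]]'; python3 -m handwheel '[[[0.008,0,0],[0,0,0],-1],[[0.016,0,0],[0,0,0],-1],[[0.024,0,0],[0,0,0],-1],[[0.032,0,0],[0,0,0],-1]]'
```

```text
t: 2.87
position: [0.5071, 0.28, 0.0663]
eef_rot: [[0.997, -0.078, 0.002], [-0.078, -0.997, -0.001], [0.002, 0.0, -1.0]]
ft_force: [-0.4, -0.7, 0.1]
gripper_width: -0.0
finger_force: 0.0
t: 3.2
position: [0.5192, 0.2813, 0.0666]
eef_rot: [[0.997, -0.073, 0.0], [-0.073, -0.997, 0.0], [0.0, -0.0, -1.0]]
ft_force: [-0.1, -0.1, 0.9]
gripper_width: 0.003
finger_force: 0.0
```

```bash
python3 -m handwheel '[[[0.008,0,0],[0,0,0],-1],[[0.016,0,0],[0,0,0],-1],[[0.024,0,0],[0,0,0],-1],[[0.032,0,0],[0,0,0],-1]]';python3 -m handwheel '[[[0.01,0,0],[0,0,0],-1],[[0.02,0,0],[0,0,0],-1],[[0.03,0,0],[0,0,0],-1],[[0.04,0,0],[0,0,0],-1],[[0.05,0,0],[0,0,0],-1],[[0.06,0,0],[0,0,0],-1]]'
```

```text
t: 3.53
position: [0.5331, 0.2808, 0.0661]
eef_rot: [[0.997, -0.071, -0.003], [-0.071, -0.997, -0.001], [-0.003, 0.001, -1.0]]
ft_force: [-13.6, 0.6, 6.9]
gripper_width: 0.005
finger_force: 0.0
t: 4.03
position: [0.5643, 0.2786, 0.0662]
eef_rot: [[0.997, -0.072, -0.001], [-0.072, -0.997, -0.0], [-0.001, 0.0, -1.0]]
ft_force: [-3.6, 1.3, -0.6]
gripper_width: -0.0
finger_force: 0.0
```

```bash
python3 -m handwheel '[[[0.014,0,0],[0,0,0],-1],[[0.028,0,0],[0,0,0],-1],[[0.042,0,0],[0,0,0],-1],[[0.056,0,0],[0,0,0],-1],[[0.07,0,0],[0,0,0],-1],[[0.084,0,0],[0,0,0],-1],[[0.098,0,0],[0,0,0],-1],[[0.112,0,0],[0,0,0],-1]]';python3 -m handwheel '[[[0.008,0,0],[0,0,0],-1],[[0.016,0,0],[0,0,0],-1],[[0.024,0,0],[0,0,0],-1]]'
```

```text
t: 4.7
position: [0.6215, 0.2739, 0.0663]
eef_rot: [[0.997, -0.073, -0.0], [-0.073, -0.997, 0.0], [-0.0, -0.0, -1.0]]
ft_force: [-4.1, 1.6, 1.1]
gripper_width: 0.001
finger_force: 0.0
t: 4.95
position: [0.6331, 0.273, 0.0663]
eef_rot: [[0.997, -0.073, -0.0], [-0.073, -0.997, -0.0], [-0.0, 0.0, -1.0]]
ft_force: [-4.6, 0.5, 0.7]
gripper_width: -0.003
finger_force: 0.0
```

Creep up to the stop in 2 mm steps, watching the force.

```bash
python3 -m handwheel '[[[0.005,0,0],[0,0,0],-1],[[0.01,0,0],[0,0,0],-1],[[0.015,0,0],[0,0,0],-1],[[0.02,0,0],[0,0,0],-1]]'|grep -E 'pos|ft';python3 -m handwheel '[[[0.004,0,0],[0,0,0],-1],[[0.008,0,0],[0,0,0],-1]]'|grep -E 'pos|ft'
```

```text
position: [0.6428, 0.2724, 0.0663]
ft_force: [-3.3, 0.8, 0.3]
position: [0.645, 0.2727, 0.0658]
ft_force: [-23.2, 2.4, 4.2]
```

```bash
python3 -m handwheel '[[[0.003,0,0],[0,0,0],-1],[[0.003,0,0],[0,0,0],-1]]'|grep -E 'pos|ft'
```

```text
position: [0.6449, 0.273, 0.0655]
ft_force: [-23.8, 1.9, 5.1]
```

Held at 24 N with no advance, so it's on the stop. Draw back and check.

```bash
python3 -m handwheel '[[[-0.01,0,0],[0,0,0],-1],[[-0.04,0,0],[0,0,0],-1],[[-0.1,0,0],[0,0,0],-1],[[-0.16,0,0],[0,0,0],-1],[[-0.2,0,0],[0,0,0],-1],[[-0.2,0,-0.16],[0,0,0],-1],[[-0.2,0,-0.16],[0,0,0],-1],[[-0.2,0,-0.16],[0,0,0],-1]]'
python3 - <<'E'
from h import *
from workcell import vision
a=vision.capture("wrist");b=vision.capture("top");c=vision.capture("scene")["color"]
cv2.imwrite("pics/end.png",np.hstack([cv2.resize(a["color"][:200,100:400],(480,320)),cv2.resize(c[200:384,190:430],(320,320))])[:,:,::-1])
E
```

```text
t: 6.28
position: [0.5515, 0.2809, 0.1535]
eef_rot: [[0.997, -0.073, 0.009], [-0.073, -0.997, 0.005], [0.008, -0.005, -1.0]]
ft_force: [1.4, -0.5, 0.5]
gripper_width: -0.003
finger_force: 0.0
```

View pics/end.png

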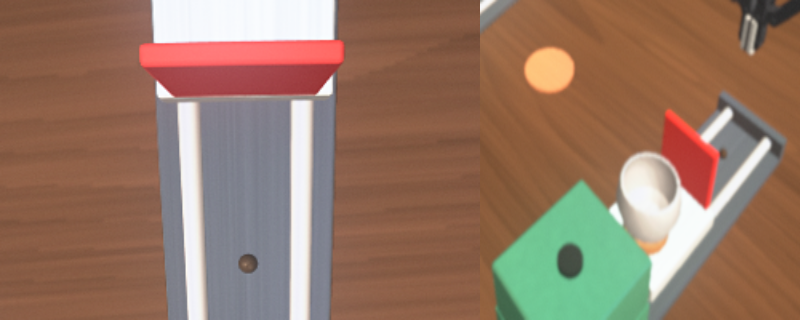

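```bash
python3 - <<'E'
from h import *
from workcell import vision,sensors
c=vision.capture("wrist");h=cv2.cvtColor(c["color"],cv2.COLOR_RGB2HSV)
m=((h[...,0]<6)|(h[...,0]>174))&(h[...,1]>170)&(h[...,2]>90);m[100:]=0
rows=np.where(m[:,250])[0];print(rows.min(),rows.max())
def bp(u,v,z):
    x=d=np.array([(u-c["K"][0,2])/c["K"][0,0],(v-c["K"][1,2])/c["K"][1,1]])
    for _ in range(20): x=d/(1+c["k1"]*(x@x))
    r=c["R"].T@np.array([*x,1]);C=-c["R"].T@c["t"];return (C+r*(z-C[2])/r[2]).round(4)
print(bp(250,rows.min()-.5,.118),bp(250,rows.max()+.5,.048))
print(sensors.read_state()["ft_force"])
E
```

```text
Traceback (most recent call last):
ValueError: zero-size array to reduction operation minimum which has no identity
```

```bash
python3 - <<'E'
from h import *
from workcell import vision,sensors
c=vision.capture("wrist");I=c["color"].astype(int)
m=(I[...,0]>130)&(I[...,1]<75)&(I[...,2]<75);m[100:]=0
print(m.sum(),I[20:66:5,250].tolist())
rows=np.where(m[:,250])[0];print(rows.min(),rows.max())
def bp(u,v,z):
    x=d=np.array([(u-c["K"][0,2])/c["K"][0,0],(v-c["K"][1,2])/c["K"][1,1]])
    for _ in range(20): x=d/(1+c["k1"]*(x@x))
    r=c["R"].T@np.array([*x,1]);C=-c["R"].T@c["t"];return (C+r*(z-C[2])/r[2]).round(4)
print(bp(250,rows.min()-.5,.118),bp(250,rows.max()+.5,.048))
E
```

```text
1501 [[255, 128, 127], [255, 127, 126], [235, 87, 91], [181, 77, 81], [177, 72, 77], [176, 71, 72], [174, 68, 70], [165, 150, 145], [144, 140, 151], [143, 140, 150]]
42 51
[0.6538 0.2744 0.118 ] [0.6603 0.2751 0.048 ]
```

The plate's rear face is 158.5 mm from the open end, against 160 at home. With the 24 N contact, that confirms it is home.

```bash
python3 -c "
from workcell import ticket
print(ticket.close_job())"
```

```text
the job is handed in; nothing more can be done
None
```

I pushed the silver bowl's carriage free and on to its stop (24 N contact, plate measured 158.5 mm from the open end against 160 at home), drew the gripper clear without touching the copper stage, and handed the job in; no verdict came back.

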